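# Cover the open jar with the top lid from the spring dispenser

### The job

Take the top steel lid from the spring-loaded dispenser, letting the next lid rise into its place, and lay it flat on the open white jar so that the mouth is fully covered. Set it down gently rather than dropping it, keep the jar standing where it is, and leave the other lids in the dispenser.

Things in the scene. Friction and masses are not known exactly. Their poses are not given: they have to be found in the camera images.
- lid_dispenser: Fixed lid dispenser: black round base 84 mm across, 14 mm high, six 6 mm steel guide rods on a 70 mm circle, tops 83 mm above the table, around three stacked lids on a soft spring lift (54 N/m). Origin: centre of underside, z up. The top lid stands 18 mm above the rods, the part to grip; once it is lifted off, the next rises 22 mm to the same height within about 1 s.
- top_lid: The lid on top of the stack: a flat round steel disc, 58 mm across, 22 mm high, 120 g, with plain upright sides. Origin: centre of its underside, z up; at the start its underside is 79 mm and its top 101 mm above the table. Three alike lids are stacked and simply rest on one another.
- next_lid: The same kind of lid (58 mm across, 22 mm high), second in the stack. Origin: centre of its underside, z up; it starts with its underside 57 mm above the table and rises to 79 mm when the top lid is taken.
- open_jar: Open white ceramic jar, loose, 72 mm across, 83 mm high, 0.3 to 0.5 kg; flat 66 mm rim with a 32 mm round mouth, thin wooden sticks inside below the rim. Origin: centre of underside, z up. The lid just lies on the flat rim, underside 83 mm above the table. A like jar with its steel lid already on stays as it is. Dispenser and jars swap places from run to run, over 150 mm apart.
Mind the look-alikes: they are no part of the job. What is shaped like the next_lid but brown or orange is not meant.

How it is judged:
On the way:
1. the top lid is lifted clear of the dispenser and the next lid has risen into its place (z of top_lid in the frame of lid_dispenser above 0.1 m and z of next_lid in the frame of lid_dispenser between 0.07 and 0.09 m and horizontal distance between next_lid and lid_dispenser below 0.012 m and angle between next_lid's own z axis and vertical below 0.18 rad), for 0.1 s.
At the end, for the whole second after the job is handed in: The top lid lies flat (within 10 degrees) and at rest on the open jar's rim, centred within 12 mm so that the mouth is covered; the jar stands upright; the next lid sits level in the dispenser at the place the top lid had (underside 70 to 90 mm above the table, within 12 mm of the dispenser's axis) (horizontal distance between top_lid and open_jar below 0.012 m and z of top_lid in the frame of open_jar between 0.078 and 0.089 m and angle between each of top_lid, open_jar, next_lid's own z axis and vertical below 0.18 rad and linear speed of top_lid below 0.03 m/s and z of next_lid in the frame of lid_dispenser between 0.07 and 0.09 m and horizontal distance between next_lid and lid_dispenser below 0.012 m); the robot touches nothing.
It fails at once if the lid is dropped: it falls freely faster than 0.5 m/s (more than about 13 mm) (contact force between the fingers and top_lid below 0.05 N and linear speed of top_lid above 0.5 m/s).
It fails at once if the open jar is tipped by more than 17 degrees or pushed more than 30 mm from where it stood (angle between open_jar's own z axis and vertical above 0.3 rad or distance of open_jar from where it was at the start of the episode above 0.03 m).
It also fails if it takes over 35 s, if anything falls off the work surface, if the arm or the gripper's body presses on something with over 40 N, if the wrist force passes 120 N, or if a joint passes its speed limit or range.

### The arm

A 6-joint arm with a two-finger parallel gripper is mounted at the origin on the work surface. World frame = base frame: x ahead of the robot, y to its left, z up, the work surface at z = 0. Lengths are in m, angles in rad, forces in N, time in s.
With the tool pointing down it reaches from about 0.35 to 0.85 m from the base axis. Payload 8.1 kg.
Tool frame: the origin (TCP) lies at the centre of the arm's flange, where the gripper is bolted on; the fingertips stand 186 mm ahead of it and the grasp point (between the pads) lies 167 mm ahead of it; z points along the fingers, y is the direction in which the jaws open and shut (so a half turn about z gives the same grasp; the last joint's range is limited). The gripper opens to 93 mm and grips with 3 to 60 N. Pads are 15 mm wide; open, the fingers measure 128 mm over their backs; the gripper's body (75 mm by 188 mm) begins 65 mm behind the grasp point.
Start: joints at [-1.302, 0.13, 1.488, -0, 1.523, -0.085], TCP at [0.208, -0.563, 0.405] pointing down, gripper open.
Joint ranges: [-2.96, 2.96], [-0.89, 2.26], [0.02, 2.5], [-1.34, 4.48], [0, 2.73], [-2.66, 2.66]. Speed limits (rad/s): [2.39, 2.39, 2.79, 3.14, 3.14, 3.14].

### API

Orientations are given as a rotation vector (axis times angle).
In Python, from plant import robot, viewer, order gives the robot as it stands.
- The arm moves only by the tool apply_moves, never from a script. Its argument "deltas" is a list of rows, each a list of 3 entries, a list of its own where there are three numbers: the finger opening in mm, from 0 to 93, then the shift along the tool's x, y, z in mm, then the turn about the tool's z in rad. In form: [[grip, [dx, dy, dz], yaw], ...]. A call has 1 to 5 rows; each row shifts and turns the commanded pose from where the row before left it, along the tool's axes as they then stand; what a row does not reach is not made up. A row lasts 1/8 s, in which the tool goes at most 62.5 mm and 10.7 degrees, less where a joint would pass 70% of its speed; a pose out of reach is approached as far as the arm can. A call is refused whole if a number of a shift passes 62.5 or a number of a turn 0.188, either way. A call with a gripper value outside its range is refused whole. The fingers move at their own pace and stop on an object; "grip_force" is the grip in N (left out, the last holds). Time passes only in rows, so rows that do not move let the fingers close. It gives the time, the measured TCP pose, the force and the opening at its end, in the units of the state.
- robot.read_state(): the state, without advancing time (a new reading comes with each control period).
- viewer.read_camera(name): name is "scene" or "top" or "wrist"; returns the picture (420x560x3 uint8, blue, green, red); there is no depth.
- viewer.get_calibration(name): a dict with "fx", "fy", "cx", "cy" (pixels), "R" (3x3) and "t" (3): a world point X has camera coordinates R X + t. Camera axes: x right, y down, z forward; pixel columns grow to the right and rows downward; lengths in m; the calibration is good to about 2 mm. A picture is of the moment at which its call begins: read the wrist's pose just before it. get_calibration takes no time and is no camera call; for the wrist camera it gives the pose at the moment of the call.
- order.close_job(): hands the job in, once; it reports no verdict.
The state is a dict: "t": time; "q": joint angles; "dq": joint speeds; "joint_torque": joint torques, N m; "tool_pos": TCP position; "orientation": TCP orientation; "force": force on the tool from outside, world axes, zero at the start; "wrist_torque": the same for the moment, N m; "opening": finger opening in m.
Only numpy, scipy, OpenCV 4.12 (cv2) and the standard library are available. Lean on these libraries where they do the work, as an engineer would, in place of code of your own. Each camera call takes 0.05 s, during which the arm holds its last target. There are 200 camera calls.

## Working session

There is one attempt and no reset: what is moved stays moved. The work goes in short steps, Python scripts to look and compute and a tool call to move; the robot and the scene stay as the last step left them, time stands still between calls to the robot, and variables do not carry over. Pictures are saved under pics/ and viewed, about 8 in all and at most 12, crops included, and the job is handed in when it is done.

Besides the shell and the picture viewer there is one more tool, called after ">>>" as name(argument=value, ...) on one line, values as JSON. apply_moves: Moves the arm, as the interface text tells. Its arguments: {"type":"object","properties":{"deltas":{"type":"array"},"grip_force":{"type":"number"}},"required":["deltas"]}

```bash
mkdir -p pics; ls; python3 - <<'E'
from plant import robot,viewer,order
import cv2,numpy as np
s=robot.read_state();print(s['t'],s['tool_pos'],s['orientation'],s['opening'])
for n in ('top','scene'):
    im=viewer.read_camera(n);cv2.imwrite(f'pics/{n}0.png',im)
    c=viewer.get_calibration(n);print(n,{k:np.round(v,3).tolist() for k,v in c.items()})
E
```

```text
pics
0.0 [ 0.20784436 -0.56260614  0.40369786] [-3.09075302e+00 -5.52507881e-01  2.58688091e-04] 0.09309662371944119
top {'fx': 467.249, 'fy': 467.249, 'cx': 278.541, 'cy': 205.632, 'R': [[0.03, -0.999, 0.028], [-0.995, -0.032, -0.095], [0.096, -0.025, -0.995]], 't': [-0.056, 0.56, 1.036]}
scene {'fx': 519.289, 'fy': 519.289, 'cx': 275.993, 'cy': 207.295, 'R': [[0.279, 0.96, 0.007], [0.513, -0.142, -0.847], [-0.812, 0.24, -0.532]], 't': [-0.127, -0.23, 1.512]}
```

View pics/top0.png

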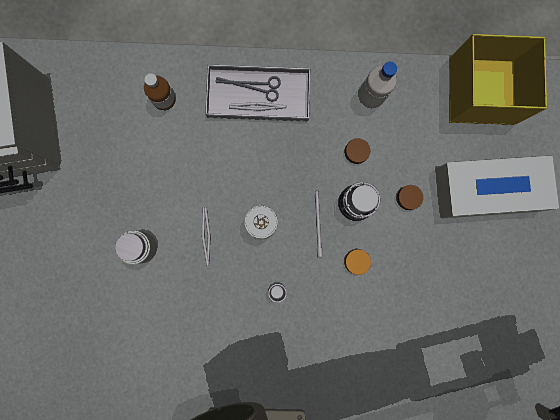

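View pics/scene0.png

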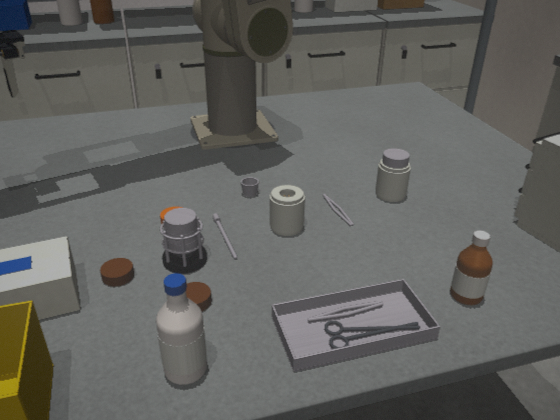

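The top view shows the rodded dispenser at about (360,202). The open jar, with sticks in its mouth, is at (261,222), and the look-alike jar with its lid on is at (133,247). Brown and orange decoy discs lie at (410,197), (357,150) and (357,262). The scene view agrees: dispenser (182,235), open jar (287,208), lidded jar (394,175). Next I'll measure and confirm with one enlarged crop.

```bash
cat >h.py <<'E'
import numpy as np,cv2
from plant import robot,viewer,order
from scipy.spatial.transform import Rotation as Ro
def ray(c,uv,z):
    R=np.array(c['R']);t=np.array(c['t']);o=-R.T@t
    d=R.T@np.array([(uv[0]-c['cx'])/c['fx'],(uv[1]-c['cy'])/c['fy'],1.])
    return o+d*(z-o[2])/d[2]
def proj(c,X):
    p=np.array(c['R'])@np.array(X)+np.array(c['t']);return np.array([c['fx']*p[0]/p[2]+c['cx'],c['fy']*p[1]/p[2]+c['cy']])
def tool(): # state, rotation
    s=robot.read_state();return s,Ro.from_rotvec(s['orientation']).as_matrix()
E
python3 - <<'E'
from h import *
im=cv2.imread('pics/top0.png');c=viewer.get_calibration('top')
g=cv2.cvtColor(im,cv2.COLOR_BGR2GRAY)
for n,(u,v),z in(('disp',(360,202),.101),('jar',(261,222),.083)):
    x=g[v-35:v+35,u-35:u+35]
    for th in (130,150,170,190):
        m=(x>th).astype('u1')*255
        cs,_=cv2.findContours(m,cv2.RETR_EXTERNAL,cv2.CHAIN_APPROX_NONE)
        k=max(cs,key=cv2.contourArea)
        if len(k)<6: continue
        e=cv2.fitEllipse(cv2.convexHull(k));p=(e[0][0]+u-35,e[0][1]+v-35)
        print(n,th,np.round(p,1),np.round(e[1],1),ray(c,p,z).round(4))
    print('px/m',c['fx']/(1.036-.1))
crops=[cv2.resize(im[v-45:v+45,u-60:u+60],None,fx=4,fy=4,interpolation=2)[:, 40:440] for u,v in((360,202),(261,222))]
cv2.imwrite('pics/c1.png',np.hstack(crops))
E
```

```text
disp 130 [362.6 197.1] [29.2 35.5] [ 0.5785 -0.2158  0.101 ]
disp 150 [365.5 197.5] [25.8 27.8] [ 0.5779 -0.222   0.101 ]
disp 170 [364.1 198.6] [23.1 25.3] [ 0.5756 -0.2189  0.101 ]
px/m 499.1977194888342
jar 130 [260.6 221.5] [32.6 33. ] [5.208e-01 1.000e-04 8.300e-02]
jar 150 [260.6 221.5] [32.  32.2] [5.207e-01 2.000e-04 8.300e-02]
jar 170 [263.9 230.7] [12.4 22.6] [ 0.5012 -0.0076  0.083 ]
px/m 499.1977194888342
```

View pics/c1.png

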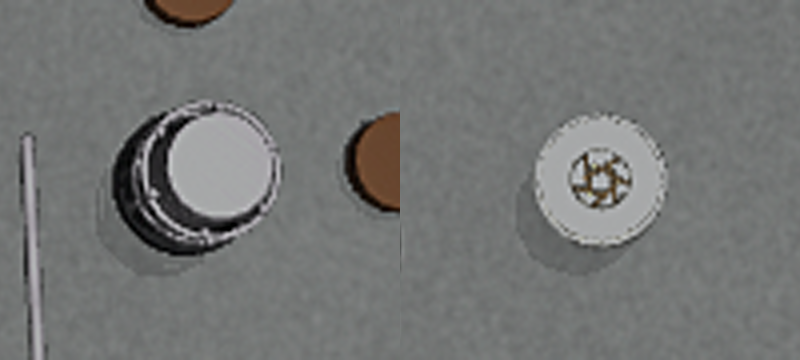

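The crop confirms both targets. The left one is the steel lid inside the rod ring, lid centre at about (365.5,198.5) in the full image. The right one is the open white jar with sticks in its mouth at (260.6,221.5), about (0.521, 0.000). Moving above the dispenser for a wrist view.

>>> apply_moves(deltas=[[93,[46,-19,0],0],[93,[46,-19,0],0],[93,[46,-19,0],0],[93,[46,-19,0],0],[93,[46,-19,0],0]], grip_force=15)

```text
t: 0.72
tool_pos: [0.3916, -0.3927, 0.4043]
orientation: [-3.092, -0.553, 0.0]
force: [0.7, 0.5, 0.0]
opening: 0.0931
```

>>> apply_moves(deltas=[[93,[46,-19,0],0],[93,[46,-19,0],0],[93,[46,-19,0],0],[93,[46,-19,0],0],[93,[46,-19,0],0]])

```text
t: 1.35
tool_pos: [0.5745, -0.2239, 0.4042]
orientation: [-3.092, -0.553, 0.001]
force: [0.3, -0.2, 0.1]
opening: 0.0927
```

>>> apply_moves(deltas=[[93,[0,0,0],0],[93,[0,0,0],0],[93,[0,0,0],0]])

```text
t: 1.72
tool_pos: [0.5729, -0.2261, 0.4045]
orientation: [-3.093, -0.551, 0.001]
force: [-0.9, 0.2, -0.4]
opening: 0.0931
```

```bash
python3 - <<'E'
from h import *
s,R=tool();print(s['t'],s['tool_pos'].__repr__(),R.round(3).tolist())
c=viewer.get_calibration('wrist');im=viewer.read_camera('wrist')
cv2.imwrite('pics/w1.png',im);np.save('w1c.npy',c,allow_pickle=True)
print(proj(c,[.577,-.22,.101]),-np.array(c['R']).T@c['t'],c['fx'])
E
```

```text
1.725 array([ 0.57289966, -0.22611754,  0.40454601]) [[0.939, 0.345, -0.001], [0.345, -0.939, -0.0], [-0.001, -0.0, -1.0]]
[277.015246   200.96871952] [ 0.64673615 -0.19859779  0.3854228 ] 350.9300157282003
```

View pics/w1.png

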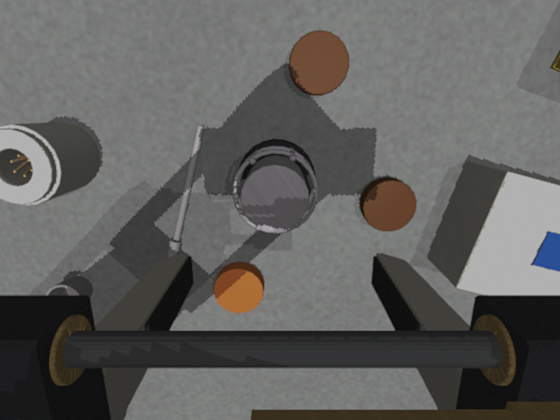

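The wrist view shows the shadowed lid at about (275,197) inside the rod ring, with the decoys off to the side. Enlarging it for a more precise centre.

```bash
python3 - <<'E'
from h import *
im=cv2.imread('pics/w1.png');c=np.load('w1c.npy',allow_pickle=True).item()
x=im[130:250,215:335];x=cv2.convertScaleAbs(cv2.resize(x,None,fx=5,fy=5,interpolation=cv2.INTER_CUBIC),alpha=1.8)
a=np.linspace(0,6.3,60)
y=x.copy()
for ctr,z,r,col in(((.577,-.220),.101,.029,(0,255,0)),((.577,-.220),.0,.042,(255,0,0))):
    P=np.array([proj(c,[ctr[0]+r*np.cos(t),ctr[1]+r*np.sin(t),z]) for t in a])
    cv2.polylines(y,[((P-[215,130])*5).astype(int)],True,col,1)
cv2.imwrite('pics/c2.png',y)
E
```

```text
(no output)
```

View pics/c2.png

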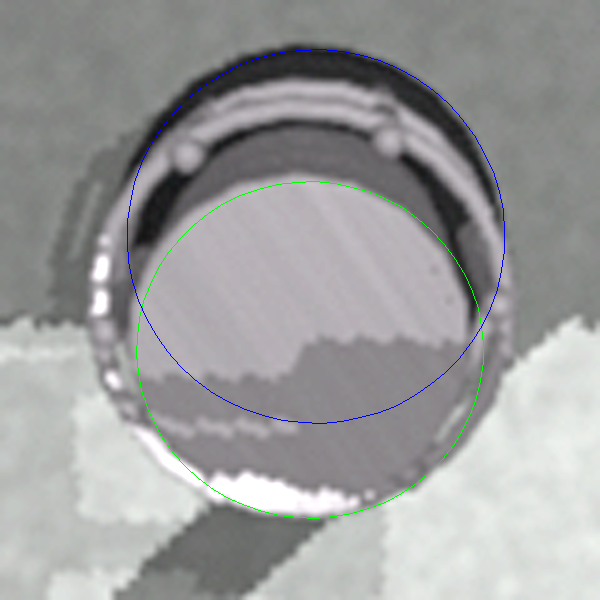

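The drawn circle (centre 0.577, -0.220) sits about 1.5 px right of and below the true lid, whose edges are at crop x 132 to 474 and top at 173. That puts the lid centre at pixel (275.5,199.3).

```bash
python3 - <<'E'
from h import *
c=np.load('w1c.npy',allow_pickle=True).item()
p=ray(c,(275.5,199.3),.101);print(p)
s,R=tool();g=s['tool_pos'];print('tool delta mm',R.T@(np.array([p[0],p[1],.2725])-g)*1e3)
E
```

```text
[ 0.57791402 -0.21832183  0.101     ]
tool delta mm [  7.48848924  -5.65063948 132.17252804]
```

>>> apply_moves(deltas=[[93,[7,-5,30],0],[93,[0,0,35],0],[93,[0,0,30],0],[93,[0,0,20],0],[93,[0,0,10],0]])

```text
t: 2.4
tool_pos: [0.5779, -0.2185, 0.2787]
orientation: [-3.092, -0.551, 0.002]
force: [0.2, -0.7, -0.5]
opening: 0.0931
```

>>> apply_moves(deltas=[[93,[0,0,0],0],[93,[0,0,0],0]])

```text
t: 2.65
tool_pos: [0.5789, -0.2184, 0.2812]
orientation: [3.091, 0.553, 0.003]
force: [-0.4, 0.4, 0.6]
opening: 0.093
```

>>> apply_moves(deltas=[[93,[0,0,8],0],[85,[0,0,0],0],[75,[0,0,0],0],[68,[0,0,0],0],[63,[0,0,0],0]])

```text
t: 3.28
tool_pos: [0.5785, -0.2181, 0.2719]
orientation: [3.092, 0.553, 0.0]
force: [0.9, 0.5, -0.9]
opening: 0.0644
```

>>> apply_moves(deltas=[[60,[0,0,0],0],[58,[0,0,0],0],[54,[0,0,0],0],[50,[0,0,0],0],[50,[0,0,0],0]], grip_force=15)

```text
t: 3.9
tool_pos: [0.5784, -0.2181, 0.2717]
orientation: [-3.093, -0.553, 0.0]
force: [-0.3, 0.9, -0.7]
opening: 0.0576
```

>>> apply_moves(deltas=[[50,[0,0,-4],0],[50,[0,0,-6],0],[50,[0,0,-10],0],[50,[0,0,-15],0],[50,[0,0,-20],0]], grip_force=20)

```text
t: 4.53
tool_pos: [0.5783, -0.2181, 0.3279]
orientation: [-3.092, -0.553, 0.0]
force: [-0.1, 0.3, -0.4]
opening: 0.0574
```

>>> apply_moves(deltas=[[50,[0,0,-20],0],[50,[0,0,-15],0],[50,[0,0,0],0],[50,[0,0,0],0],[50,[0,0,0],0]])

```text
t: 5.15
tool_pos: [0.5781, -0.218, 0.3604]
orientation: [-3.091, -0.553, 0.003]
force: [-0.2, -0.9, -1.6]
opening: 0.0572
```

```bash
python3 - <<'E'
from h import *
s,R=tool();print(s['t'],s['tool_pos'],s['opening'],s['force'])
a=viewer.read_camera('wrist');b=viewer.read_camera('scene')
y=cv2.resize(b[100:300,120:420],None,fx=1.33*1.5,fy=1.33*1.5)
y=np.vstack([y[:,:598],np.zeros((1,598,3),'u1')]);cv2.imwrite('pics/s2.png',y)
cv2.imwrite('pics/w2.png',a)
p=np.array([.521,0.0,0.2757]);print(R.T@(p-s['tool_pos'])*1e3)
# scene check of jar rim centre
c=viewer.get_calibration('scene');print('proj jar scene',proj(c,[.521,0,.083]))
E
```

```text
5.15 [ 0.5781191  -0.21798108  0.36044551] 0.05720613938939903 [-0.20452408 -0.87989078 -1.62273046]
[  22.05340737 -224.14536615   85.04497512]
proj jar scene [285.11201153 190.704171  ]
```

View pics/s2.png

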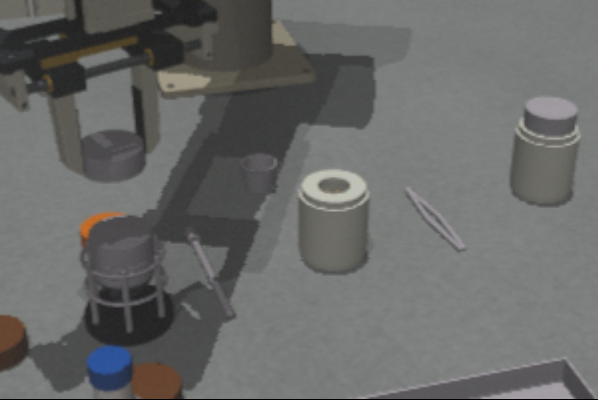

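The top lid is held level between the fingers at crop (112,155). The next lid has risen above the rods at (122,245), and the jar stands untouched at (333,190). The jar rim looks a few pixels off my projection in this view, so I'll approach part way and check with the wrist camera.

>>> apply_moves(deltas=[[50,[4,-26,0],0],[50,[4,-26,0],0],[50,[4,-26,0],0],[50,[4,-26,0],0],[50,[4,-20,0],0]])

```text
t: 5.88
tool_pos: [0.5538, -0.0931, 0.3616]
orientation: [-3.092, -0.554, 0.0]
force: [0.7, -0.1, -0.1]
opening: 0.0576
```

>>> apply_moves(deltas=[[50,[0,0,0],0],[50,[0,0,0],0],[50,[0,0,0],0]])

```text
t: 6.25
tool_pos: [0.5543, -0.0955, 0.3618]
orientation: [3.093, 0.552, 0.0]
force: [-0.7, -0.1, -2.0]
opening: 0.0576
```

```bash
python3 - <<'E'
from h import *
s,R=tool();print(s['t'],s['tool_pos'],s['opening'])
c=viewer.get_calibration('wrist');w=viewer.read_camera('wrist')
cs=viewer.get_calibration('scene');sc=viewer.read_camera('scene')
np.save('w3c.npy',c,allow_pickle=True);cv2.imwrite('pics/w3.png',w)
print(proj(c,[.521,0,.083]))
g=s['tool_pos']+R[:,2]*.167;print('grasp pt px',proj(c,g))
# scene: jar-rim bright blob
h=cv2.cvtColor(sc,cv2.COLOR_BGR2GRAY)[160:240,250:325]
print('scene rim ray',ray(cs,(288,195.2),.083),ray(cs,(286.9,193.2),.083))
for th in(170,185,200):
    k=max(cv2.findContours((h>th).astype('u1'),0,1)[0],key=cv2.contourArea,default=None)
    if k is not None and len(k)>5:
        e=cv2.fitEllipse(cv2.convexHull(k));print(th,np.add(e[0],(250,160)),e[1],ray(cs,np.add(e[0],(250,160)),.083))
E
```

```text
6.25 [ 0.55431984 -0.09551337  0.36176116] 0.05761786688089798
[150.98967876 214.4004365 ]
grasp pt px [282.47469769 285.96785368]
scene rim ray [5.39405372e-01 3.54139136e-04 8.30000000e-02] [0.53138094 0.00055337 0.083     ]
170 [294.69644547 195.36517334] (7.691416263580322, 16.27994155883789) [0.54355492 0.01296491 0.083     ]
```

View pics/w3.png

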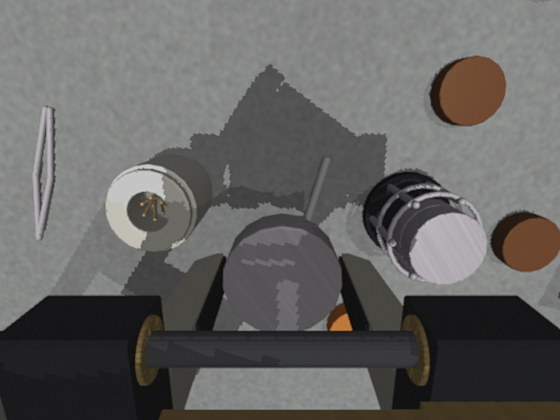

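The wrist view shows the jar rim centred at about (151,208), the held lid at (283,273), and the next lid seated in the dispenser at (448,247). Now fitting these by mask.

```bash
python3 - <<'E'
from h import *
c=np.load('w3c.npy',allow_pickle=True).item();w=cv2.imread('pics/w3.png');g=cv2.cvtColor(w,6)
x=g[150:265,90:215]
for th in(140,160,180):
    k=max(cv2.findContours((x>th).astype('u1'),0,1)[0],key=cv2.contourArea)
    e=cv2.fitEllipse(cv2.convexHull(k));p=np.add(e[0],(90,150));print(th,p.round(1),np.round(e[1],1),ray(c,p,.083).round(4))
# mouth
print('mouth~',ray(c,(150,210.5),.083).round(4))
s,R=tool();zt=s['tool_pos'][2]-.1927+.022
for x0 in(-3,0,3):
    ctr=s['tool_pos']+R[:,0]*x0/1e3; P=np.array([proj(c,[ctr[0]+.029*np.cos(t),ctr[1]+.029*np.sin(t),zt]) for t in np.linspace(0,6.3,200)])
    print('lid',x0,'top row',P[:,1].min().round(1),'L/R',P[:,0].min().round(1),P[:,0].max().round(1))
print('lid edge rows col 282', [(r,int(g[r,282])) for r in range(206,230,2)],g[273,215:230].tolist(),g[285,338:350].tolist())
for n,cc,f,z in(('top',(260.6,221.5),'top0',.083),):
    print(ray(viewer.get_calibration('top'),cc,z).round(4))
E
```

```text
140 [138.6 203.5] [65.3 85. ] [0.5262 0.011  0.083 ]
160 [138.3 203.2] [63.4 83.7] [0.5264 0.0113 0.083 ]
180 [138.5 203. ] [62.8 83.6] [0.5265 0.0112 0.083 ]
mouth~ [0.5238 0.0015 0.083 ]
lid -3 top row 230.8 L/R 221.9 342.7
lid 0 top row 224.6 L/R 221.6 343.0
lid 3 top row 218.3 L/R 221.3 343.4
lid edge rows col 282 [(206, 65), (208, 98), (210, 119), (212, 120), (214, 62), (216, 62), (218, 63), (220, 64), (222, 63), (224, 64), (226, 100), (228, 114)] [60, 40, 18, 18, 16, 17, 11, 25, 69, 87, 86, 85, 86, 86, 86] [85, 86, 85, 71, 41, 17, 16, 15, 16, 17, 20, 16]
[5.208e-01 1.000e-04 8.300e-02]
```

The held lid is centred on the tool (top edge at row 225, as predicted for zero offset). Jar estimates are (0.521, 0.000) from the top camera and (0.524, 0.0015) from the wrist mouth. The threshold fits were thrown off by shading, so I'm using (0.523, 0.001).

>>> apply_moves(deltas=[[50,[1,-22,0],0],[50,[1,-26,0],0],[50,[1,-26,0],0],[50,[1,-20,0],0],[50,[0,-7,0],0]])

```text
t: 6.98
tool_pos: [0.5225, 0.0026, 0.3618]
orientation: [-3.092, -0.555, -0.0]
force: [0.6, -0.3, -0.8]
opening: 0.0575
```

>>> apply_moves(deltas=[[50,[0,0,15],0],[50,[0,0,20],0],[50,[0,0,20],0],[50,[0,0,12],0],[50,[0,0,5],0]])

```text
t: 7.6
tool_pos: [0.5227, 0.0009, 0.2884]
orientation: [-3.092, -0.552, 0.003]
force: [0.8, -0.0, -1.9]
opening: 0.0572
```

>>> apply_moves(deltas=[[50,[0,0,0],0],[50,[0,0,0],0]])

```text
t: 7.85
tool_pos: [0.5233, 0.0012, 0.2905]
orientation: [3.092, 0.553, 0.002]
force: [0.1, -0.2, -1.0]
opening: 0.0572
```

```bash
python3 - <<'E'
from h import *
s,R=tool();print(s['t'],s['tool_pos'],s['opening'],s['force'])
a=viewer.read_camera('scene')[110:270,200:370];b=viewer.read_camera('top')[150:290,190:330]
cv2.imwrite('pics/s4.png',np.hstack([cv2.resize(a,(400,376),interpolation=2),cv2.resize(b,(376,376),interpolation=2)]))
E
```

```text
7.85 [0.52333803 0.00116378 0.29054211] 0.057231112347086874 [ 0.06989858 -0.15930386 -1.04477299]
```

View pics/s4.png

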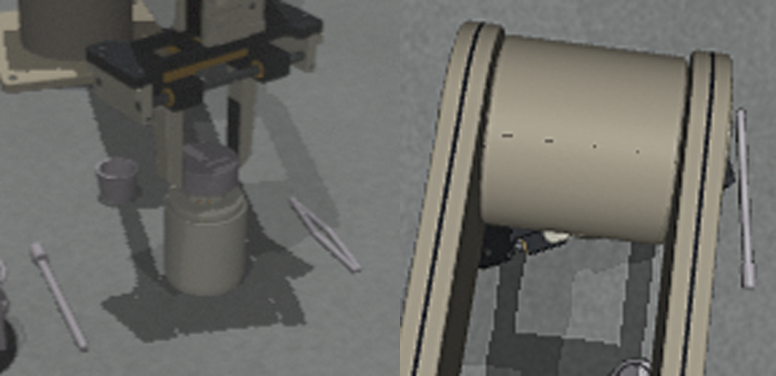

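The scene view (left) shows the lid just above the jar, lid centre at crop x≈210 and jar at ≈205. I'll measure that offset at full resolution before lowering; the top view is blocked by the arm.

```bash
python3 - <<'E'
from h import *
s,R=tool();c=viewer.get_calibration('scene')
g=cv2.cvtColor(viewer.read_camera('scene'),6)
for r in(184,186,188,190,205,210,215): print(r,g[r,262:312].tolist())
print('pred lid mid',proj(c,[*s['tool_pos'][:2],s['tool_pos'][2]-.182]),'pred jar mid',proj(c,[.522,.001,.04]))
E
```

```text
184 [75, 74, 74, 73, 75, 78, 77, 78, 80, 87, 90, 86, 87, 85, 87, 75, 68, 76, 77, 77, 80, 80, 80, 78, 81, 80, 81, 81, 85, 89, 87, 84, 83, 79, 78, 77, 74, 69, 68, 99, 121, 122, 120, 120, 120, 118, 117, 118, 117, 118]
186 [71, 74, 71, 73, 71, 71, 74, 71, 73, 83, 85, 86, 88, 87, 87, 76, 70, 77, 76, 77, 78, 80, 80, 81, 79, 82, 80, 83, 83, 85, 83, 83, 82, 78, 77, 73, 74, 69, 67, 91, 115, 118, 119, 121, 120, 120, 120, 118, 117, 114]
188 [73, 73, 75, 74, 73, 74, 73, 74, 74, 74, 83, 93, 91, 87, 88, 77, 69, 76, 75, 78, 80, 79, 78, 81, 80, 79, 82, 85, 85, 84, 83, 81, 78, 80, 76, 74, 73, 72, 67, 64, 61, 83, 104, 105, 104, 104, 105, 106, 103, 103]
190 [75, 73, 72, 74, 75, 75, 73, 72, 72, 82, 88, 85, 83, 83, 81, 78, 76, 77, 79, 77, 79, 80, 81, 81, 81, 82, 83, 84, 82, 82, 81, 83, 82, 76, 75, 76, 74, 79, 85, 79, 70, 82, 101, 101, 102, 103, 106, 105, 104, 104]
205 [118, 117, 120, 118, 119, 121, 119, 101, 79, 77, 81, 83, 86, 87, 89, 91, 93, 94, 97, 94, 102, 114, 115, 114, 115, 113, 115, 114, 114, 112, 115, 110, 101, 96, 95, 96, 94, 92, 88, 88, 84, 80, 68, 61, 61, 60, 61, 62, 84, 103]
210 [97, 117, 119, 121, 119, 118, 120, 104, 79, 80, 80, 85, 86, 88, 90, 91, 94, 97, 99, 101, 102, 103, 103, 103, 103, 104, 102, 102, 101, 100, 102, 101, 98, 98, 96, 96, 93, 91, 89, 84, 81, 76, 66, 61, 59, 62, 62, 63, 62, 61]
215 [72, 74, 98, 119, 111, 107, 106, 93, 79, 78, 82, 85, 86, 87, 91, 95, 98, 100, 102, 100, 101, 103, 101, 102, 103, 103, 104, 102, 102, 101, 101, 98, 97, 98, 97, 93, 92, 90, 86, 84, 80, 72, 65, 61, 61, 63, 60, 62, 60, 61]
pred lid mid [286.26265612 180.05131972] pred jar mid [285.36819066 208.94854454]
```

In the scene view the lid centre is at about 286.9 px (left edge hidden behind a finger) and the jar at 286.5 px, so they line up within about 1 mm. Lowering gently.

>>> apply_moves(deltas=[[50,[0,0,5],0],[50,[0,0,5],0],[50,[0,0,2],0],[50,[0,0,0],0],[50,[0,0,0],0]])

```text
t: 8.62
tool_pos: [0.523, 0.0013, 0.2778]
orientation: [3.093, 0.553, 0.0]
force: [0.1, 0.2, -1.9]
opening: 0.0576
```

>>> apply_moves(deltas=[[50,[0,0,1],0],[50,[0,0,0],0],[50,[0,0,0],0]])

```text
t: 9.0
tool_pos: [0.523, 0.0012, 0.2768]
orientation: [3.093, 0.553, 0.0]
force: [-1.1, -0.1, -0.8]
opening: 0.0574
```

>>> apply_moves(deltas=[[50,[0,0,1],0],[50,[0,0,0],0],[50,[0,0,0],0]])

```text
t: 9.38
tool_pos: [0.523, 0.0013, 0.2758]
orientation: [3.093, 0.553, 0.0]
force: [0.3, 0.6, -0.0]
opening: 0.0575
```

>>> apply_moves(deltas=[[50,[0,0,0.7],0],[50,[0,0,0],0],[50,[0,0,0],0]])

```text
t: 9.75
tool_pos: [0.5231, 0.0013, 0.2758]
orientation: [3.092, 0.553, 0.001]
force: [-2.5, 0.5, 5.6]
opening: 0.0575
```

>>> apply_moves(deltas=[[50,[0,0,0.5],0],[50,[0,0,0],0],[50,[0,0,0],0]])

```text
t: 10.12
tool_pos: [0.5232, 0.0013, 0.2758]
orientation: [3.092, 0.553, 0.001]
force: [-5.1, 0.2, 10.6]
opening: 0.0573
```

Contact: the upward force is rising while z stays put. I'll relieve the press, then open slowly.

>>> apply_moves(deltas=[[50,[0,0,-0.9],0],[57,[0,0,0],0],[58,[0,0,0],0],[60,[0,0,0],0],[63,[0,0,0],0]])

```text
t: 10.75
tool_pos: [0.5229, 0.0013, 0.2751]
orientation: [-3.092, -0.553, 0.001]
force: [0.4, -0.2, 0.2]
opening: 0.0625
```

>>> apply_moves(deltas=[[70,[0,0,0],0],[80,[0,0,0],0],[93,[0,0,0],0],[93,[0,0,0],0],[93,[0,0,0],0]])

```text
t: 11.38
tool_pos: [0.523, 0.0013, 0.2755]
orientation: [3.093, 0.553, 0.0]
force: [0.5, 0.2, 0.1]
opening: 0.093
```

>>> apply_moves(deltas=[[93,[0,0,-10],0],[93,[0,0,-20],0],[93,[0,0,-35],0],[93,[0,0,-40],0],[93,[0,0,-30],0]])

```text
t: 12.0
tool_pos: [0.5231, 0.0012, 0.4133]
orientation: [3.092, 0.553, 0.004]
force: [0.1, 0.4, -1.1]
opening: 0.0932
```

>>> apply_moves(deltas=[[93,[-40,-20,0],0],[93,[-40,-20,0],0],[93,[-40,-20,0],0],[93,[0,0,0],0],[93,[0,0,0],0]])

```text
t: 12.62
tool_pos: [0.3899, 0.0159, 0.4114]
orientation: [3.092, 0.553, 0.004]
force: [0.0, -0.4, -0.5]
opening: 0.0932
```

```bash
python3 - <<'E'
from h import *
s,R=tool();print(s['t'],s['tool_pos'],s['opening'],s['force'])
a=viewer.read_camera('scene')[130:290,140:340];b=viewer.read_camera('top');c=viewer.get_calibration('top')
cv2.imwrite('pics/top5.png',b)
cv2.imwrite('pics/s5.png',np.hstack([cv2.resize(a,(400,320),interpolation=2),cv2.resize(b[140:300,220:420],(400,320),interpolation=2)]))
print('pred jar top px',proj(c,[.5208,0,.083]),'lid if centred',proj(c,[.5208,0,.105]))
E
```

```text
12.625 [0.38989905 0.01593548 0.41143442] 0.0932266350718994 [ 0.01703877 -0.41051636 -0.51779643]
pred jar top px [260.66823539 221.49060459] lid if centred [260.5653773  220.84558102]
```

View pics/s5.png

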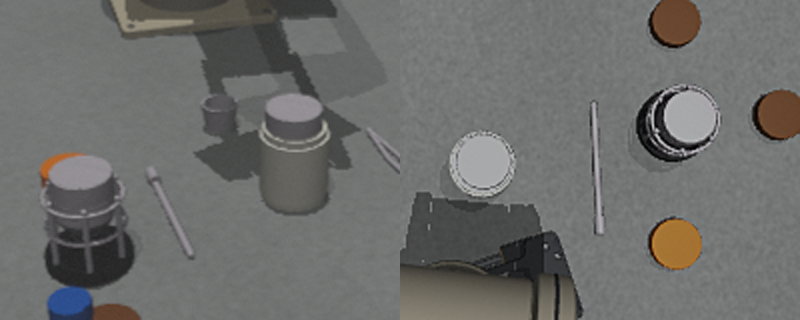

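The top view (right) shows the lid flat and concentric on the jar at crop (482,163), with the rim visible evenly all round. The next lid is level in the dispenser at (690,118), and the arm is clear. Handing in.

```bash
python3 -c "
from plant import order
print(order.close_job())"
```

```text
the job is handed in; nothing more can be done
None
```

The top steel lid now lies on the open white jar, and I handed the job in at about 12.6 s of the 35 s allowed. No verdict was reported.

**What I did:**
- I gripped the lid above the guide rods; the fingers closed to 57.6 mm on the 58 mm lid.
- I lifted it clear and a picture showed the next lid had risen.
- I lowered the lid onto the rim in 0.5–1 mm steps until contact, with a peak force of about 11 N. Then I eased off the pressure and opened the fingers.

**Last checks:** The final top and scene pictures, judged by eye, show:
- the lid flat and concentric on the rim, with the jar upright;
- the next lid level in the dispenser;
- the gripper well clear of everything.

**Checks that disagreed:**
- The jar centre came out as (0.521, 0.000) from the top camera and (0.524, 0.0015) from the wrist camera. I placed the lid at (0.523, 0.001), well inside the 12 mm tolerance.
- A rough by-eye estimate from the scene camera put the jar 8 mm or more further out in x. Shading also threw off the brightness-threshold fits in the scene and wrist pictures. I used neither.

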